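# Shut the sugar canister and slide it back into the row

### The job

The steel sugar canister has been pulled forward out of the row on the plywood shelf and its lid left open. Put it away using only your fingertips: push the lid fully shut, and push the canister back into its gap in the row until it stands against the shelf's back lip. Do not lift it or knock it over, leave everything else where it is, and finish clear of it all.

Things in the scene. Friction and masses are not known exactly. Their poses are not given: they have to be found in the camera images.
- shelf: Dark stained plywood shelf board standing on low gables on the counter: 980 mm wide (its y), 320 mm deep (its x), top face 60 mm above the counter. Origin: at counter level under the middle of the board; its +x points to the back (away from the robot). Along the back edge runs a lip 15 mm thick that stands 45 mm above the board; its inner face is at x = +0.145 m in this frame. Fixed, but stands somewhere else, slightly turned, each time.
- gap (a point): The canister's place in the row, a point on the shelf's top face at shelf x = +0.090 m, y = 0: where the centre of the canister's underside lies when the canister touches the lip midway between its neighbours. About 160 mm or more is free between the neighbours there. Axes as the shelf's.
- canister: Round stainless steel sugar canister with a few sugar cubes in it, loose on the shelf, outside diameter 110 mm (radius 55 mm), 95 mm tall to the rim, 0.5 to 0.85 kg in all; shut, the lid's crown is 104 mm above its underside. Origin: centre of the underside; z up along its axis; the lid hinge is on its +x side (away from the robot, give or take 0.4 rad of yaw). It starts 60 to 95 mm in front of its place, facing its gap, and slides on the board under a push of a few newtons.
- lid_hinge (a point): Middle of the lid's hinge axis, at canister x = +0.059 m, y = 0, z = 0.095 m (at rim height). The axis runs along the canister's y. Turns with the canister, not with the lid.
- canister_lid (a joint): Lid angle in rad: 0 = fully shut (level on the rim), grows as the lid swings up and back; about 1.57 = upright, 1.9 = its stop. Starts at 1.45 to 1.8. Stiff friction hinge: the lid stays at any angle it is left at and turns under about 1 N at its far edge. The lid is a 113 mm steel disc about 8 mm thick in the middle and 4 mm at the rim, 70 g; its centre is 59 mm from the hinge axis.
- lid_lip (a point): Tip of the lid's small thumb lip (30 mm wide, 3 mm thick), on the outer face of the lid 120 mm from the hinge axis: the lid's far edge, highest when the lid is open, on the robot's side when it is shut.
- mug: Blue ceramic mug, 82 mm across, 92 mm tall, handle towards the robot; in the row. Origin: centre of the underside. Leave alone.
- egg_cup: Glass egg cup, 50 mm across, 66 mm tall; in the row. Origin: centre of the underside. Leave alone.
- scoop: Green plastic scoop lying in the row, 140 mm long (its x, handle towards the robot), 56 mm wide, 29 mm high. Origin: on the board under its middle. Leave alone.
- pot_stand: Round wooden slatted pot stand lying flat in the row, 130 mm across, 18 mm thick. Origin: centre of the underside. Leave alone.
- dish_soap: Yellow dish soap bottle, 64 mm across, 190 mm tall, at the left end of the row. Origin: centre of the underside. Leave alone.
- tea_tin: Red tea tin with a brass-coloured cap, 74 mm across, 101 mm tall, at the right end of the row. Origin: centre of the underside. Leave alone.

How it is judged (in metres and radians):
At the end, for the whole second after the job is handed in: The lid is shut (within 0.04 rad, about 4 mm at its front edge); the canister stands upright and still on the board, against the back lip (within 12 mm) and in its gap (within 30 mm of the middle sideways); the mug, egg cup, scoop, pot stand, soap and tea tin are within 15 mm of where they were (value of joint canister_lid below 0.04 rad and x of canister in the frame of shelf between 0.078 and 0.1 m and y of canister in the frame of shelf between -0.03 and 0.03 m and height (world z) of canister between 0.056 and 0.064 m and angle between canister's own z axis and vertical below 0.05 rad and linear speed of canister below 0.01 m/s and distance of each of mug, egg_cup, scoop, pot_stand, dish_soap, tea_tin from where it was at the start of the episode below 0.015 m); the robot touches nothing.
It fails at once if the canister is lifted off the shelf (its underside more than 12 mm above the board) (height (world z) of canister above 0.072 m).
It fails at once if the canister tips by more than 0.25 rad (angle between canister's own z axis and vertical above 0.25 rad).
It fails at once if the canister falls off the shelf (height (world z) of canister below 0.045 m).
It fails at once if the canister or its lid is pushed with the gripper's body or the arm instead of the fingers (more than 2 N) (contact force between the arm and canister above 2 N).
It fails at once if the mug, egg cup, scoop, pot stand, soap or tea tin is shifted by more than 15 mm (distance of any of mug, egg_cup, scoop, pot_stand, dish_soap, tea_tin from where it was at the start of the episode above 0.015 m).
It also fails if it takes over 51 s, if anything falls off the work surface, if the arm or the gripper's body presses on something with over 40 N, if the wrist force passes 120 N, or if a joint passes its speed limit or range.

### The arm

A 6-joint arm with a two-finger parallel gripper is mounted at the origin on the work surface. World frame = base frame: x ahead of the robot, y to its left, z up, the work surface at z = 0. Lengths are in mm, angles in rad, forces in N, time in s.
With the tool pointing down it reaches from about 300 to 775 mm from the base axis. Payload 14.6 kg.
Tool frame: the origin (TCP) lies between the finger pads; the fingertips stand 22 mm ahead of it and the grasp point (between the pads) lies 3 mm ahead of it (manip.tcp_to_tips is the distance from the TCP to the fingertips, in mm); y points along the fingers, z is the direction in which the jaws open and shut, and the axes are right-handed (so a half turn about y gives the same grasp; the last joint's range is limited). The gripper opens to 94 mm and grips with 3 to 60 N. Pads are 16 mm wide; open, the fingers measure 119 mm over their backs; the gripper's body (75 mm by 177 mm) begins 78 mm behind the grasp point.
Start: joints at [1.106, 0.3, 1.521, -0, 1.321, -0.067], TCP at [213.062, 507.045, 227.446] pointing down, gripper open.
Joint ranges: [-3.03, 3.03], [-0.79, 2.21], [0.23, 2.52], [-1.04, 4.18], [0, 3.07], [-2.55, 2.55]. Speed limits (rad/s): [2.22, 2.22, 2.57, 3.14, 3.14, 3.14].

### API

Orientations are given as [roll, pitch, yaw] about the fixed x, y, z axes, in that order (R = Rz(yaw) Ry(pitch) Rx(roll)).
In Python, from cell import manip gives the robot as it stands.
- The arm moves only by the shell command python3 -m jog 'ROWS' [OPENING] [FORCE]. ROWS is JSON, one flat list of numbers, 6 for each row, row after row: the shift along the tool's x, y, z in mm, then the turn, a rotation vector about the tool's x, y, z in degrees. A call has 1 to 10 rows; each row is the pose to reach, as a shift and turn from the pose commanded when the call began, along the tool's axes at that moment; what a row does not reach only later rows make up. A row lasts 1/12 s, in which the tool goes at most 41.7 mm and 7.16 degrees, less where a joint would pass 70% of its speed; a pose out of reach is approached as far as the arm can. A call with a gripper value outside its range is refused whole. OPENING is the finger opening in mm, from 0 to 94, set as the call begins (- or left out, the last holds). The fingers move at their own pace and stop on an object; FORCE is the grip in N (left out, the last holds). Time passes only in rows, so rows that repeat a pose let the fingers close. It gives the time, the measured TCP pose, the force and the opening at its end, in the units of the state.
- manip.read_state(): the state, without advancing time (a new reading comes with each control period).
- manip.camera(name): name is "scene" or "top"; returns a dict with "img" (480x640x3 uint8, red, green, blue), "intrinsics" (3x3 intrinsics, pixels), "origin" and "orientation" of the camera in the world. Camera axes: x right, y down, z forward; pixel columns grow to the right and rows downward; lengths in mm; the calibration is good to about 2 mm. A picture is of the moment at which its call begins. There is no depth.
- manip.sign_off(): hands the job in, once; it reports no verdict.
Trained networks look in a picture, given as the dict that the camera call returned (one of the last four; its "shot" number tells which), for a name from the list of things; names that differ only in an ending like _2 or _b are one class to them, and where a whole thing is asked for, a point or a joint stands for the part that bears it (a point fixed in the world has none). Each returns a list of dicts, best first, with "score" (0 to 1); they miss things now and then, are a little off and sometimes report something else, mostly with a low value. They report only what shows in the picture. A call takes as long as a camera call.
- manip.masks_of(thing, picture): "pixels" (480x640 bool, what is visible of it) and "xy" ([column, row] in pixels, amid what is visible of it).
- manip.tip_of(thing, picture): "xy" ([column, row] in pixels: a listed point, or the origin of a listed thing).
The state is a dict: "clock": time; "joints": joint angles; "qd": joint speeds; "effort": joint torques, N m; "eef_pos": TCP position; "eef_rot": TCP orientation; "wrist_force": force on the tool from outside, world axes, zero at the start; "moment": the same for the moment, N m; "finger_gap": finger opening in mm.
Only numpy, scipy, OpenCV 4.12 (cv2) and the standard library are available. Lean on these libraries where they do the work, as an engineer would, in place of code of your own. Each camera call takes 0.05 s, during which the arm holds its last target.

## Working session

There is one attempt and no reset: what is moved stays moved. The work goes in short steps, Python scripts to look and compute and a shell command to move; the robot and the scene stay as the last step left them, time stands still between calls to the robot, and variables do not carry over. Pictures are saved under pics/ and viewed, and the job is handed in when it is done.

```bash
ls; mkdir -p pics; cat > h.py <<'E'
import numpy as np,cv2
from cell import manip
def save(n,p): cv2.imwrite('pics/'+n+'.png',p['img'][:,:,::-1])
from scipy.spatial.transform import Rotation as Ro
def Rm(o):
    o=np.array(o,float)
    if o.shape==(3,3): return o
    if o.size==3: return Ro.from_euler('xyz',o).as_matrix()
    return Ro.from_quat(o).as_matrix()
def ray(p,xy):
    d=np.linalg.inv(np.array(p['intrinsics']))@np.array([xy[0],xy[1],1.])
    return np.array(p['origin'],float),Rm(p['orientation'])@d
def atz(p,xy,z):
    o,d=ray(p,xy); return o+d*(z-o[2])/d[2]
def proj(p,X):
    c=Rm(p['orientation']).T@(np.array(X,float)-np.array(p['origin'])); q=np.array(p['intrinsics'])@c; return q[:2]/q[2]
def tri(l):
    A=np.zeros((3,3));b=np.zeros(3)
    for p,xy in l:
        o,d=ray(p,xy);d=d/np.linalg.norm(d);M=np.eye(3)-np.outer(d,d);A+=M;b+=M@o
    X=np.linalg.solve(A,b);return X
E
python3 - <<'E'
from h import *
np.set_printoptions(precision=1,suppress=True)
s=manip.camera('scene');t=manip.camera('top')
save('s0',s);save('t0',t)
for p in(s,t): print(p['origin'],p['orientation'],p['intrinsics'])
for n in ['shelf','gap','canister','lid_hinge','lid_lip','mug','egg_cup','scoop','pot_stand','dish_soap','tea_tin']:
    r=[]
    for p in (s,t):
        q=manip.tip_of(n,p); r.append(q[0] if q else None)
    print(n,[(np.round(a['xy'],1),round(a['score'],2)) if a else None for a in r], tri([(s,r[0]['xy']),(t,r[1]['xy'])]) if all(r) else '',[atz(p,a['xy'],60) for p,a in zip((s,t),r) if a])
print(manip.read_state())
E
```

```text
pics
[1216.3 -687.4 1175.2] [-2.4 -0.   0.7] [[602.6   0.  314.7]
 [  0.  602.6 233.1]
 [  0.    0.    1. ]]
[ 485.1   10.7 1333.5] [-3.   0.  -1.6] [[467.    0.  319.3]
 [  0.  467.  231.5]
 [  0.    0.    1. ]]
shelf [(array([313.6, 253.5]), 0.9), (array([309.7, 255.1]), 0.81)] [556.6  44.4   8.2] [array([584.3,  10.2,  60. ]), array([555.4,  44.7,  60. ])]
gap [(array([348.5, 260. ]), 0.93), (array([311.7, 218.5]), 0.94)] [659.4  42.4  67.8] [array([659.5,  52.2,  60. ]), array([656. ,  38.3,  60. ])]
canister [(array([320.9, 236.5]), 0.86), (array([304.7, 256.7]), 0.59)] [554.8  62.   56.3] [array([560.2,  63.2,  60. ]), array([551.2,  58.4,  60. ])]
lid_hinge [(array([334.7, 224.6]), 0.8), (array([306. , 233.5]), 0.9)] [607.7  53.1 145.8] [array([558.7, 116.8,  60. ]), array([614.7,  54.3,  60. ])]
lid_lip [(array([335.7, 185.4]), 0.69), (array([301.8, 224.1]), 0.57)] [612.2  53.9 274.3] [array([465.8, 226.8,  60. ]), array([640.8,  65.7,  60. ])]
mug [None, (array([362.8, 235.4]), 0.76)]  [array([ 607.6, -101.2,   60. ])]
egg_cup [(array([413.5, 189.4]), 0.63), (array([194.7, 2
[... 388 characters left out ...]
9, 198.4,  60. ])]
dish_soap [(array([437.5, 165.1]), 0.92), (array([151.4, 234.3]), 0.69)] [618.6 479.9  60.8] [array([619. , 482.1,  60. ]), array([617.7, 479.2,  60. ])]
tea_tin [(array([191.9, 367.7]), 0.66), (array([466.1, 232.6]), 0.83)] [ 610.2 -386.7   57.9] [array([ 609.3, -389.2,   60. ]), array([ 611.9, -383.8,   60. ])]
{'clock': 1.2, 'joints': array([ 1.1,  0.3,  1.5,  0. ,  1.3, -0.1]), 'qd': array([ 0., -0., -0., -0.,  0.,  0.]), 'effort': array([ -0. , -53.2, -35.3,   0.1,   0. ,   0. ]), 'eef_pos': array([213.1, 507. , 227.5]), 'eef_rot': array([-1.6,  0. , -0.4]), 'wrist_force': array([-0.2, -0.1, -0. ]), 'moment': array([-0.1,  0. ,  0. ]), 'finger_gap': 93.94685030954835}
```

View pics/s0.png

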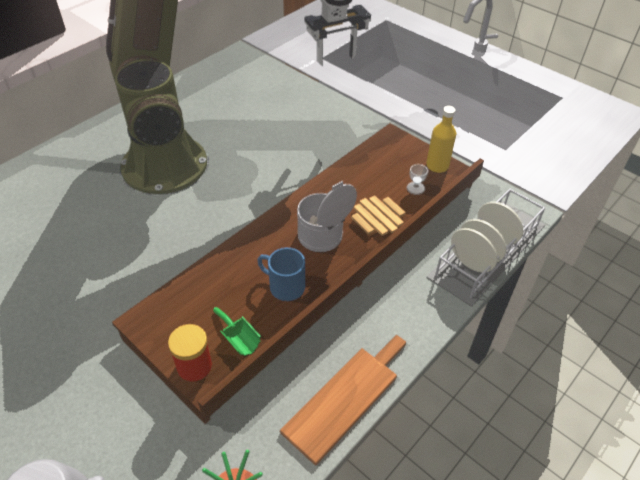

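View pics/t0.png

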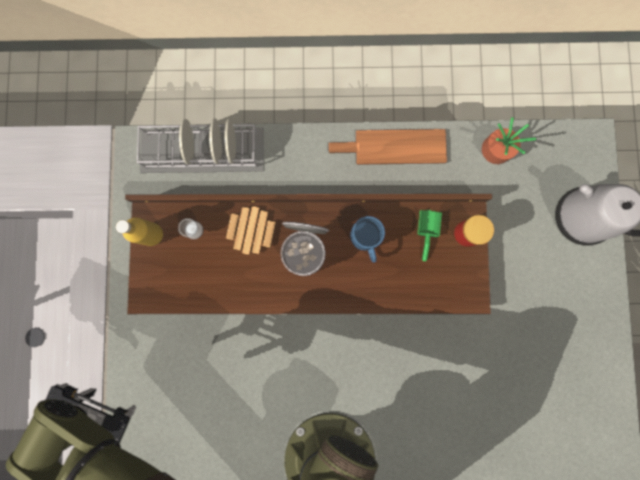

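```bash
python3 - <<'E'
from h import *
np.set_printoptions(precision=4,suppress=True)
print(Ro.from_euler('xyz',manip.read_state()['eef_rot']).as_matrix(), manip.read_state()['eef_rot'])
t=manip.camera('top')
# shelf mask edges
for n in ['shelf','canister']:
    m=manip.masks_of(n,t)[0]; print(n,m['score'],m['xy'])
    cv2.imwrite(f'pics/m_{n}.png',m['pixels'].astype(np.uint8)*255)
E
```

```text
[[ 0.9219 -0.      0.3874]
 [-0.3874 -0.      0.9219]
 [-0.     -1.     -0.    ]] [-1.5708  0.     -0.3978]
shelf 0.85 [323.1, 269.6]
canister 0.67 [303.6, 249.7]
```

The scene view shows the canister at about (320,225) with its lid upright behind it. In the top view the rim is centred at about (303,253), with the pot stand on its left and the mug on its right. Next I refine the shelf edges and the rim circle.

```bash
python3 - <<'E'
from h import *
np.set_printoptions(precision=3,suppress=True)
t=manip.camera('top');s=manip.camera('scene')
# front edge corners z=60 from shelf mask
m=manip.masks_of('shelf',t)[0]['pixels']
pts=[];
for c in range(150,480,5):
    r=np.where(m[:,c])[0]; pts.append((c,r.max()+.5,r.min()-.5))
pts=np.array(pts)
F=np.array([atz(t,(c,a),60) for c,a,b in pts]);B=np.array([atz(t,(c,b),105) for c,a,b in pts])
for n,P in(('front',F),('back',B)):
    k=np.polyfit(P[:,1],P[:,0],1); k=np.polyfit(P[:,1],P[:,0],1,w=(abs(P[:,0]-np.polyval(k,P[:,1]))<3)+1e-6); print(n,k,'resid',np.std(P[:,0]-np.polyval(k,P[:,1])))
L=[];Rr=[]
for r in range(250,305,5):
    c=np.where(m[r])[0]; L.append(atz(t,(c.min()-.5,r),60));Rr.append(atz(t,(c.max()+.5,r),60))
print(np.median(L,0),np.median(Rr,0))
for p,nm in((t,'t'),(s,'s')):
    im=p['img'];x,y=(303,253) if nm=='t' else (325,215)
    w=im[y-55:y+55,x-70:x+70]; cv2.imwrite(f'pics/crop_{nm}.png',cv2.resize(w,None,fx=5,fy=5,interpolation=cv2.INTER_CUBIC)[:,:,::-1])
g=cv2.cvtColor(t['img'],cv2.COLOR_RGB2GRAY)
c=cv2.HoughCircles(cv2.resize(g[200:310,240:370],None,fx=4,fy=4,interpolation=cv2.INTER_CUBIC),cv2.HOUGH_GRADIENT,1,50,param1=100,param2=25,minRadius=75,maxRadius=105)
if c is not None:
    for q in c[0][:3]:
        xy=(q[0]/4+240,q[1]/4+200);print('circ',xy,q[2]/4,atz(t,xy,155),'expected r',55*467/(1333-155))
for n in ('canister','lid_hinge','lid_lip','gap'):
    for p in(s,t): print(n,[(np.round(a['xy'],1),round(a['score'],2)) for a in manip.tip_of(n,p)[:2]])
E
```

```text
front [  0.012 398.003] resid 0.9665328635090482
back [  0.012 716.404] resid 1.0367702998206705
[507.064 539.152  60.   ] [ 495.735 -436.461   60.   ]
canister [(array([319.4, 234.5]), 0.93), (array([338.1, 223.3]), 0.49)]
canister [(array([304.8, 257.4]), 0.7)]
lid_hinge [(array([338.8, 221.1]), 0.65), (array([235.2, 333.1]), 0.31)]
lid_hinge [(array([305.1, 230.3]), 0.93)]
lid_lip [(array([335.2, 183.5]), 0.56)]
lid_lip [(array([303.9, 223.5]), 0.56)]
gap [(array([348.4, 259.5]), 0.78)]
gap [(array([305.7, 219.1]), 0.68)]
```

View pics/crop_t.png

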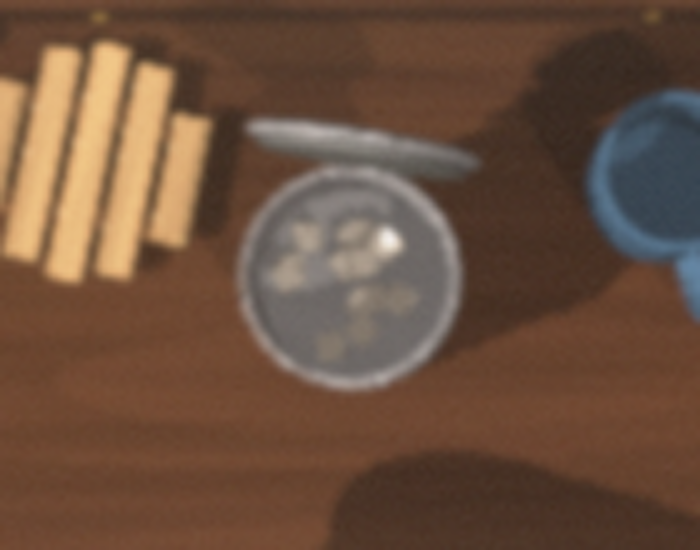

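View pics/crop_s.png

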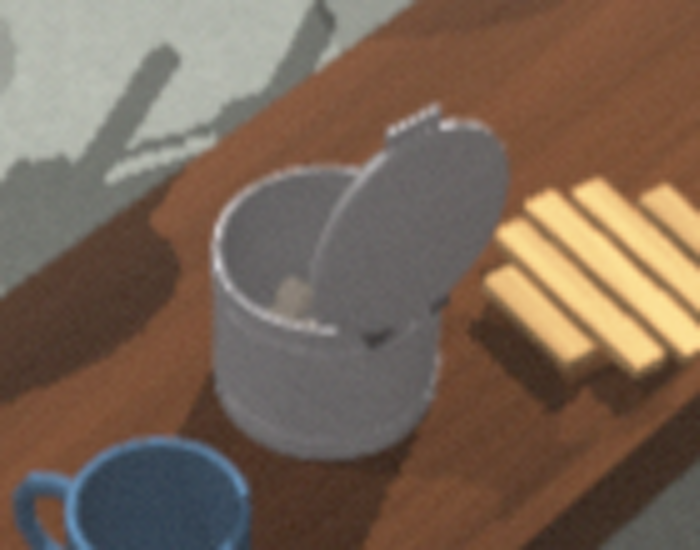

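```bash
python3 - <<'E'
from h import *
from scipy.optimize import least_squares
np.set_printoptions(precision=3,suppress=True)
t=manip.camera('top');s=manip.camera('scene')
C=atz(t,(303,253.6),155);print('can top',C, 'base', atz(t,(303,253.6),60))
# scene rim: crop ellipse centre approx; check projection of ring
def pt(a,yaw,lx,ly):  # lid pt at distance lx from hinge, ly along the axis
    h=C+Ro.from_euler('z',yaw).apply([59,0,0]); return h+Ro.from_euler('z',yaw).apply([-lx*np.cos(a),ly,lx*np.sin(a)])
# observations: top lid edge ends; lip in both; lid top left/right in scene
sx=lambda x,y:np.array([x/5+325-70,y/5+215-55]); tx=lambda x,y:np.array([x/5+303-70,y/5+253-55])
print('proj rim s',[proj(s,C+[55*np.cos(q),55*np.sin(q),0])*5-np.array([255,160])*5 for q in (0,1.57,3.14,4.71)])
def f(v):
    a,yaw=v
    r=[]
    r+=list(proj(s,pt(a,yaw,120,15))-sx(438,107)); r+=list(proj(s,pt(a,yaw,120,-15))-sx(388,133))
    r+=list(proj(t,pt(a,yaw,60,56))-tx(246,126)); r+=list(proj(t,pt(a,yaw,60,-56))-tx(480,163))
    return np.array(r)
q=least_squares(f,[1.6,-.1]);print(q.x,q.fun)
yaw=q.x[1];print('hinge',pt(q.x[0],yaw,0,0),'lip',pt(q.x[0],yaw,120,0),'mid',pt(q.x[0],yaw,80,0))
print('lip net tri',tri([(s,(335.2,183.5)),(t,(303.9,223.5))]))
E
```

```text
can top [554.138  59.089 155.   ] base [559.702  62.993  60.   ]
proj rim s [array([404.73 , 304.604]), array([394.095, 187.259]), array([232.918, 191.055]), array([237.306, 308.769])]
[ 1.574 -0.129] [-0.582  1.315 -0.946  2.194 -0.31   1.919 -1.004 -0.126]
hinge [612.651  51.524 155.   ] lip [612.998  51.48  274.999] mid [612.883  51.494 235.   ]
lip net tri [613.018  49.414 283.461]
```

```bash
python3 -m jog '[0,-40,0,0,0,0, 0,-80,0,0,0,0, 0,-115,0,0,0,0, 35,-115,-15,0,-2,0, 70,-115,-30,0,-4,0, 105,-115,-44,0,-6,0, 140,-115,-58,0,-8,0, 175,-115,-73,0,-10,0, 210,-115,-88,0,-12,0, 245,-115,-103,0,-14,0]' 0 20; python3 -c "
from h import *
s=manip.read_state();print(s['eef_pos'],s['eef_rot'],s['joints'])
d=np.array([665,46,342])-s['eef_pos'];print(Ro.from_euler('xyz',s['eef_rot']).inv().apply(d))"
```

```text
clock: 2.83
eef_pos: [400.0, 315.6, 342.6]
eef_rot: [-1.57, -0.0, -0.152]
wrist_force: [0.8, 0.0, 1.2]
finger_gap: 30.6
[399.97513619 315.61312693 342.64652098] [-1.57049966e+00 -2.97708546e-04 -1.51602690e-01] [ 5.96143766e-01  1.45409860e-01  1.44493982e+00  1.50911987e-05
  1.55082295e+00 -8.23050213e-01]
[ 302.70258803    0.6694432  -226.49620235]
```

```bash
python3 -m jog '[33,0,-25,0,0,0, 66,0,-50,0,0,0, 99,0,-75,0,0,0, 132,0,-100,0,0,0, 165,0,-125,0,0,0, 198,0,-150,0,0,0, 231,0,-175,0,0,0, 264,0,-200,0,0,0, 303,0,-226,0,0,0, 303,0,-226,0,0,0]'; python3 -c "
from h import *
t=manip.camera('top');s=manip.camera('scene');save('s1',s);save('t1',t)
s=manip.read_state();print(s['eef_pos'],s['eef_rot'],s['joints'])"
```

```text
clock: 3.67
eef_pos: [666.7, 42.6, 339.9]
eef_rot: [-1.572, 0.003, -0.158]
wrist_force: [-0.2, 0.4, -0.7]
finger_gap: 0.4
[664.63622878  46.14086013 340.92989174] [-1.57110436  0.00192041 -0.15573653] [ 1.43403375e-02  5.35238169e-01  9.36648166e-01  2.15655869e-05
  1.67165116e+00 -1.40071761e+00]
```

View pics/s1.png

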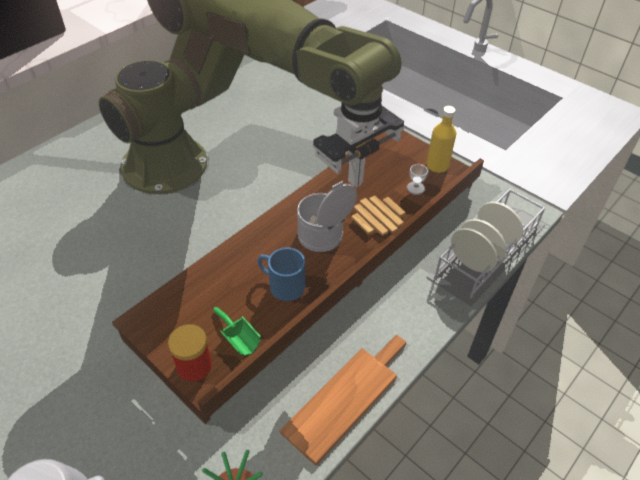

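```bash
python3 -m jog '[0,25,0,0,0,0, 0,50,-1,0,0,0, 0,69,-2,0,0,0, -10,69,-2,0,0,0, -20,69,-2,0,0,0, -28,69,-2,0,0,0, -35,69,-2,0,0,0, -42,69,-2,0,0,0, -50,68,-2,0,0,0, -60,68,-2,0,0,0]'; python3 -c "
from h import *
s=manip.camera('scene');save('s2',s);cv2.imwrite('pics/c2.png',cv2.resize(s['img'][130:270,240:420],None,fx=4,fy=4)[:,:,::-1])
s=manip.read_state();print(s['eef_pos'],s['eef_rot'],s['wrist_force'])"
```

```text
clock: 4.6
eef_pos: [603.7, 55.2, 274.8]
eef_rot: [-1.571, -0.001, -0.153]
wrist_force: [1.5, -0.6, 0.6]
finger_gap: 0.2
[602.51795201  55.43030911 275.02108296] [-1.57064659e+00 -3.97823876e-04 -1.52858763e-01] [-2.07561714  0.1003182   0.75264293]
```

View pics/c2.png

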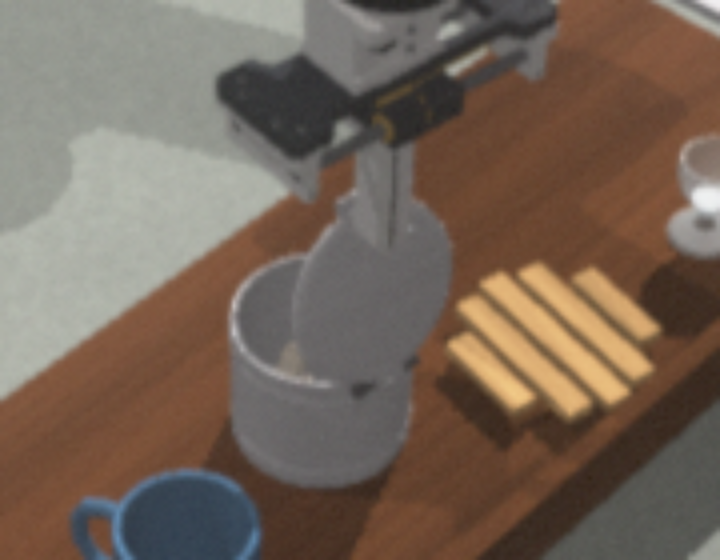

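The fingers rest on the upper outer face of the lid at crop (385,215). The lid is following and tilting toward the robot. I continue along the arc.

```bash
python3 -m jog '[-9,2,0,0,0,0, -18,4,0,0,0,0, -26,6,0,0,0,0, -34,10,0,0,0,0, -42,14,0,0,0,0, -49,18,0,0,0,0, -56,24,0,0,0,0, -62,30,0,0,0,0, -68,37,0,0,0,0, -68,37,0,0,0,0]'; python3 -c "
from h import *
s=manip.camera('scene');save('s3',s);cv2.imwrite('pics/c3.png',cv2.resize(s['img'][130:270,240:420],None,fx=4,fy=4)[:,:,::-1])
s=manip.read_state();print(s['eef_pos'],s['eef_rot'],s['wrist_force'])"
```

```text
clock: 5.48
eef_pos: [536.1, 65.4, 236.6]
eef_rot: [-1.571, 0.001, -0.153]
wrist_force: [0.5, -0.2, 0.1]
finger_gap: 0.4
[536.69342264  65.28643948 237.37297688] [-1.57091230e+00  6.26271125e-04 -1.53156695e-01] [0.10045614 0.12175838 0.30105904]
```

View pics/c3.png

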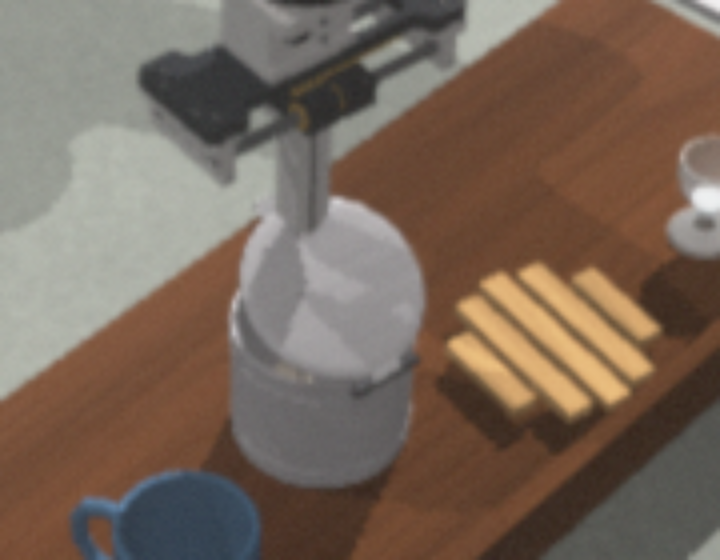

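```bash
python3 -m jog '[-5,8,0,0,0,0, -9,16,0,0,0,0, -13,24,0,0,0,0, -15,30,0,0,0,0, -17,36,0,0,0,0, -18,41,0,0,0,0, -19,45,0,0,0,0, -19,48,0,0,0,0, -19,50,0,0,0,0, -19,50,0,0,0,0]'; python3 -c "
from h import *
s=manip.camera('scene');save('s4',s);cv2.imwrite('pics/c4.png',cv2.resize(s['img'][130:270,240:420],None,fx=4,fy=4)[:,:,::-1])
s=manip.read_state();print(s['eef_pos'],s['eef_rot'],s['wrist_force'])"
```

```text
clock: 6.37
eef_pos: [518.3, 68.0, 187.1]
eef_rot: [-1.571, 0.0, -0.154]
wrist_force: [-0.0, 0.2, 0.7]
finger_gap: 0.4
[518.42416544  68.01874594 187.39185455] [-1.57079370e+00  6.82568341e-05 -1.53445327e-01] [-0.7036326  -0.17797981  0.68205345]
```

View pics/c4.png

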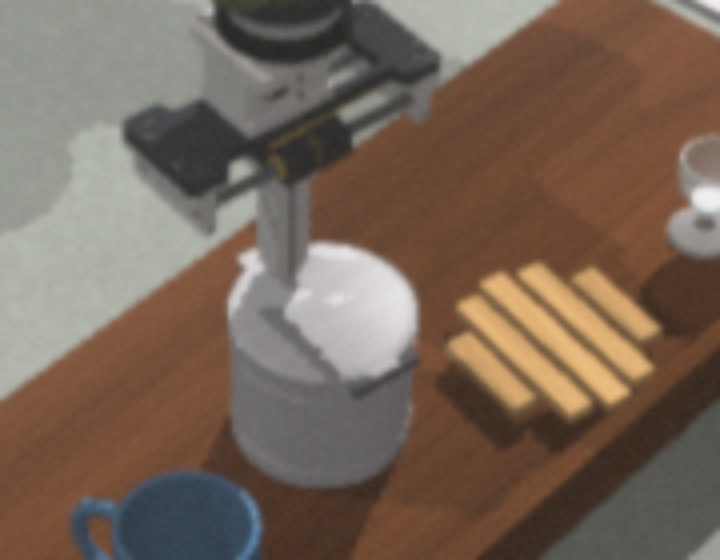

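```bash
python3 -m jog '[0,2,0,0,0,0, 0,3,0,0,0,0, 0,4,0,0,0,0, 0,4,0,0,0,0, 0,4,0,0,0,0]'
```

```text
clock: 6.83
eef_pos: [518.6, 68.0, 184.2]
eef_rot: [-1.571, -0.001, -0.153]
wrist_force: [-2.0, -0.4, 7.5]
finger_gap: 0.5
```

```bash
python3 -m jog '[0,1,0,0,0,0, 0,2,0,0,0,0, 0,2,0,0,0,0]'
```

```text
clock: 7.08
eef_pos: [518.7, 68.1, 183.7]
eef_rot: [-1.57, -0.002, -0.153]
wrist_force: [-9.9, -0.3, 22.0]
finger_gap: 0.4
```

```bash
python3 -m jog '[0,-20,0,0,0,0, 0,-40,0,0,0,0, -20,-45,-2,0,0,-3, -48,-45,-4,0,0,-6, -48,-45,-4,0,0,-10, -48,-45,-4,0,0,-10]'; python3 -c "
from h import *
p=manip.camera('scene');t=manip.camera('top');save('s5',p);save('t5',t);cv2.imwrite('pics/c5.png',np.vstack([cv2.resize(i,(540,280),interpolation=cv2.INTER_CUBIC) for i in (p['img'][175:265,240:420],t['img'][200:290,220:400])])[:,:,::-1])
s=manip.read_state();print(s['eef_pos'],s['eef_rot'],s['wrist_force'])"
```

```text
clock: 7.58
eef_pos: [469.0, 71.7, 226.9]
eef_rot: [-1.571, -0.179, -0.153]
wrist_force: [0.7, -0.3, -0.4]
finger_gap: 0.5
[470.39723972  71.50900312 226.97926537] [-1.57056516 -0.17390014 -0.15317913] [ 0.16404525 -0.02750936 -0.26139105]
```

View pics/c5.png

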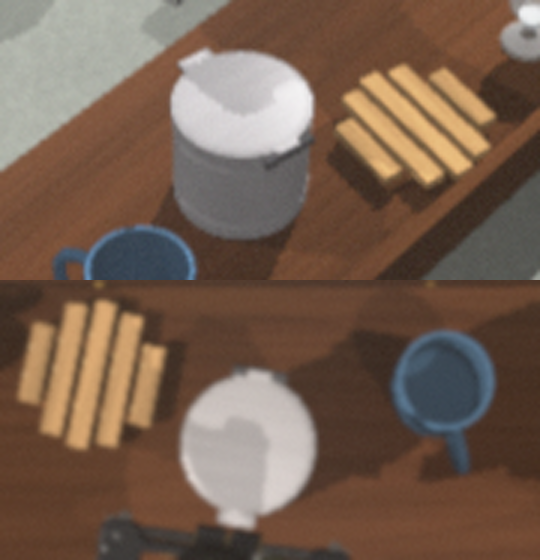

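The lid now lies level on the rim, with the lip facing the robot. The canister is still at top pixel (303,252). I lower the open fingers in front of it.

```bash
python3 -m jog '[-5,28,0,0,0,0, -10,56,0,0,0,0, -15,84,0,0,0,0, -20,111,0,0,0,0, -20,111,0,0,0,0, -20,111,0,0,0,0, -20,111,0,0,0,0, -20,111,0,0,0,0]' 60; python3 -c "
from h import *
p=manip.camera('scene');t=manip.camera('top');save('s6',p);save('t6',t);cv2.imwrite('pics/c6.png',np.vstack([cv2.resize(i,(540,280),interpolation=cv2.INTER_CUBIC) for i in (p['img'][175:265,240:420],t['img'][200:290,220:400])])[:,:,::-1])
s=manip.read_state();print(s['eef_pos'],s['eef_rot'],s['wrist_force'],s['finger_gap'])"
```

```text
clock: 8.35
eef_pos: [471.0, 71.5, 115.3]
eef_rot: [-1.57, -0.176, -0.154]
wrist_force: [0.5, 1.0, 0.0]
finger_gap: 50.1
[470.62837487  71.53445957 115.03939193] [-1.57025603 -0.1765146  -0.15350229] [ 0.19516287 -0.45104219  0.81574135] 57.65974355710622
```

View pics/c6.png

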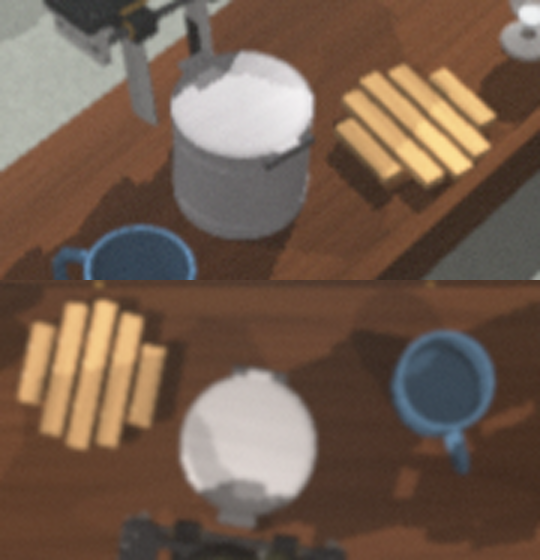

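```bash
python3 -m jog '[10,2,0,0,0,0, 18,3,0,0,0,0, 24,4,0,0,0,0, 30,5,0,0,0,0, 36,6,0,0,0,0, 42,7,0,0,0,0, 48,8,0,0,0,0, 54,10,0,0,0,0, 60,11,0,0,0,0, 65,12,0,0,0,0]'; python3 -c "
from h import *
p=manip.camera('scene');t=manip.camera('top');save('s7',p);save('t7',t);cv2.imwrite('pics/c7.png',np.vstack([cv2.resize(i,(540,280),interpolation=cv2.INTER_CUBIC) for i in (p['img'][175:265,240:420],t['img'][180:270,220:400])])[:,:,::-1])
s=manip.read_state();print(s['eef_pos'],s['eef_rot'],s['wrist_force'],s['finger_gap'])"
```

```text
clock: 9.28
eef_pos: [535.2, 61.3, 112.9]
eef_rot: [-1.571, -0.172, -0.153]
wrist_force: [-8.4, 1.7, 7.7]
finger_gap: 60.3
[535.68629728  61.26821266 112.93940613] [-1.57084317 -0.17368026 -0.15362814] [-1.55541904  0.03072998  1.88617867] 60.266131574983056
```

View pics/c7.png

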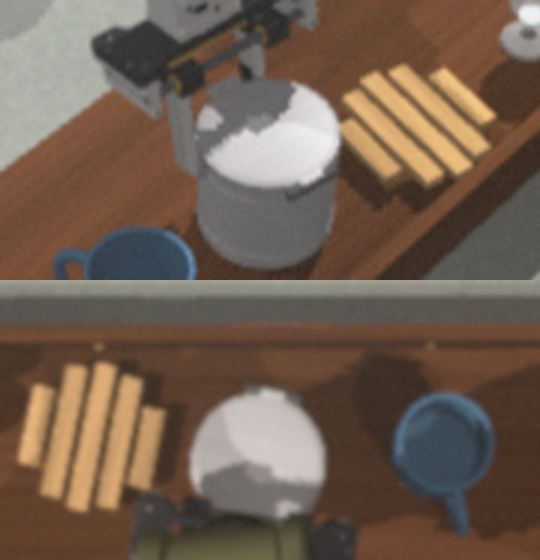

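The canister has moved to about top pixel (306,238), upright and clear of both neighbours. I push on.

```bash
python3 -m jog '[6,1,0,0,0,0, 12,2,0,0,0,0, 18,3,0,0,0,0, 24,4,0,0,0,0, 30,5,0,0,0,0, 35,6,0,0,0,0, 39,7,0,0,0,0, 42,7,0,0,0,0, 45,8,0,0,0,0]'; python3 -c "
from h import *
p=manip.camera('scene');t=manip.camera('top');save('s8',p);save('t8',t);cv2.imwrite('pics/c8.png',np.vstack([cv2.resize(i,(540,280),interpolation=cv2.INTER_CUBIC) for i in (p['img'][175:265,240:420],t['img'][180:270,220:400])])[:,:,::-1])
s=manip.read_state();print(s['eef_pos'],s['eef_rot'],s['wrist_force'],s['finger_gap'])"
```

```text
clock: 10.13
eef_pos: [580.2, 54.3, 112.8]
eef_rot: [-1.571, -0.173, -0.153]
wrist_force: [-9.1, 0.9, 6.6]
finger_gap: 59.8
[580.49549368  54.30451586 112.83119243] [-1.57088905 -0.17374076 -0.15356328] [-3.95201565  0.71744022  1.20520596] 60.36179896539038
```

View pics/c8.png

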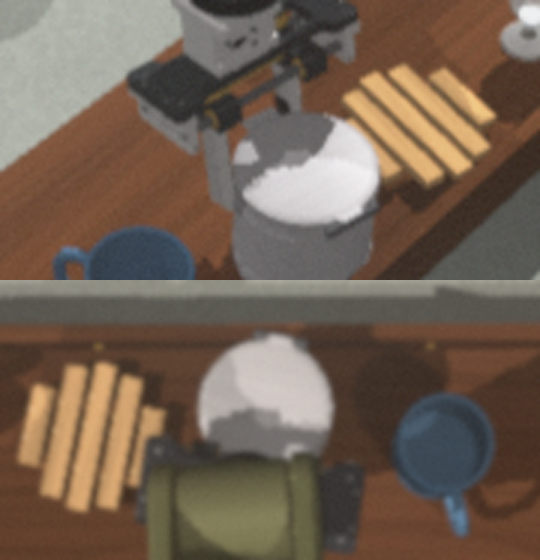

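```bash
python3 -m jog '[2,0,0,0,0,0, 4,1,0,0,0,0, 6,1,0,0,0,0, 8,1,0,0,0,0]'; python3 -m jog '[1,0,0,0,0,0, 2,0,0,0,0,0]';python3 -m jog '[1,0,0,0,0,0, 2,0,0,0,0,0]'
```

```text
clock: 10.57
eef_pos: [588.2, 53.1, 113.0]
eef_rot: [-1.571, -0.173, -0.153]
wrist_force: [-3.1, 0.9, -2.1]
finger_gap: 60.2
clock: 10.73
eef_pos: [590.0, 52.8, 113.3]
eef_rot: [-1.571, -0.173, -0.153]
wrist_force: [-7.8, 1.3, -2.7]
finger_gap: 60.1
clock: 10.9
eef_pos: [590.5, 52.6, 112.9]
eef_rot: [-1.572, -0.169, -0.153]
wrist_force: [-18.1, 2.5, 2.6]
finger_gap: 59.7
```

The force has risen to 18 N and motion has stopped, so the canister is against the lip (its centre estimate is x≈648, as expected). I back off and raise.

```bash
python3 -m jog '[-3,0,0,0,0,0, -15,-3,0,0,0,0, -39,-7,0,0,0,0, -79,-14,0,0,0,0, -118,-21,0,0,0,0, -118,-61,0,0,0,0, -118,-100,0,0,0,0, -150,-130,0,0,0,0, -150,-130,0,0,0,0]'; python3 -c "
from h import *
np.set_printoptions(precision=2,suppress=True)
p=manip.camera('scene');t=manip.camera('top');save('s9',p);save('t9',t)
for n in ['canister','lid_hinge','lid_lip','gap','mug','egg_cup','scoop','pot_stand','dish_soap','tea_tin']:
    for q in (p,t): 
        z={'lid_hinge':155,'lid_lip':160}.get(n,60); print(n,[(np.round(a['xy'],1),round(a['score'],2),atz(q,a['xy'],z)[:2]) for a in manip.tip_of(n,q)[:1]],end=' ')
    print()
print(manip.read_state()['eef_pos'],manip.read_state()['wrist_force'])
cv2.imwrite('pics/c9.png',np.vstack([cv2.resize(i,(780,300),interpolation=cv2.INTER_CUBIC) for i in (p['img'][190:290,240:500],t['img'][180:280,190:450])])[:,:,::-1])
E
"
```

```text
clock: 11.65
eef_pos: [423.0, 79.2, 221.6]
eef_rot: [-1.568, -0.184, -0.153]
wrist_force: [-0.6, -0.3, 0.3]
finger_gap: 60.1
canister [(array([340.2, 255.9]), 0.93, array([636.47,  48.37]))] canister [(array([311.4, 223.4]), 0.6, array([642.45,  39.26]))] 
lid_hinge [(array([360.7, 247. ]), 0.81, array([702.45,  36.56]))] lid_hinge [(array([312.5, 199.6]), 0.57, array([691.97,  33.71]))] 
lid_lip [(array([326.2, 211.9]), 0.57, array([576.24,  61.71]))] lid_lip [(array([300.1, 242.5]), 0.96, array([581.94,  65.98]))] 
gap [] gap [(array([364. , 236.6]), 0.29, array([ 604.27, -104.39]))] 
mug [(array([287.2, 283.7]), 0.92, array([601.53, -98.8 ]))] mug [(array([363.8, 237.4]), 0.83, array([ 602.08, -103.79]))] 
egg_cup [(array([414.6, 189.6]), 0.95, array([630.76, 358.57]))] egg_cup [(array([193.7, 225.5]), 0.73, array([640.64, 363.14]))] 
scoop [(array([236. , 334.2]), 0.95, array([ 616.04, -272.14]))] scoop [(array([424.3, 232.8]), 0.88, array([ 612.71, -269.56]))] 
pot_stand [(array([374.2, 219.8]), 0.61, array([621.35, 198.03]))] pot_stand [(array([253.6, 231.6]), 0.96, array([621.74, 198.14]))] 
dish_soap [(array([437.8, 161.7]), 0.76, array([611.34, 494.54]))] dish_soap [(array([150.7, 233.1]), 0.72, array([621.06, 481.17]))] 
tea_tin [(array([193.2, 370.6]), 0.95, array([ 616.44, -391.7 ]))] tea_tin [(array([463.8, 232.6]), 0.71, array([ 611.94, -377.48]))] 
[423.93  78.58 216.18] [ 1.22  0.38 -0.02]Traceback (most recent call last):
  File "<string>", line 11, in <module>
    E
NameError: name 'E' is not defined
```

```bash
python3 - <<'E'
from h import *
np.set_printoptions(precision=2,suppress=True)
p=manip.camera('scene');t=manip.camera('top');save('s9',p);save('t9',t)
for n in ['canister','lid_hinge','lid_lip','gap','mug','egg_cup','scoop','pot_stand','dish_soap','tea_tin']:
    for q in (p,t): 
        z={'lid_hinge':155,'lid_lip':160}.get(n,60); print(n,[(np.round(a['xy'],1),round(a['score'],2),atz(q,a['xy'],z)[:2]) for a in manip.tip_of(n,q)[:1]],end=' ')
    print()
print(manip.read_state()['eef_pos'],manip.read_state()['wrist_force'])
cv2.imwrite('pics/c9.png',np.vstack([cv2.resize(i,(780,300),interpolation=cv2.INTER_CUBIC) for i in (p['img'][190:290,240:500],t['img'][180:280,190:450])])[:,:,::-1])
E
```

```text
canister [(array([342.4, 258.6]), 0.71, array([645.88,  45.58]))] canister [(array([310.9, 220.5]), 0.72, array([650.5 ,  40.55]))] 
lid_hinge [(array([362.8, 249.3]), 0.83, array([710.2 ,  34.53]))] lid_hinge [(array([311.7, 194.7]), 0.86, array([704.7 ,  35.63]))] 
lid_lip [(array([326.6, 214.2]), 0.89, array([581.91,  56.77]))] lid_lip [(array([300.3, 241.3]), 0.58, array([584.97,  65.45]))] 
gap [] gap [] 
mug [(array([287.8, 286.9]), 0.57, array([ 609.  , -104.48]))] mug [(array([363.2, 236.6]), 0.69, array([ 604.3, -102.2]))] 
egg_cup [(array([416.9, 188.4]), 0.69, array([632.51, 366.55]))] egg_cup [(array([192.7, 228.8]), 0.93, array([631.53, 365.74]))] 
scoop [(array([234.7, 333.6]), 0.62, array([ 612.85, -273.02]))] scoop [(array([423.2, 233.9]), 0.97, array([ 609.72, -266.45]))] 
pot_stand [(array([375.9, 221.1]), 0.89, array([627.37, 197.43]))] pot_stand [(array([254.1, 228.2]), 0.87, array([631.12, 196.8 ]))] 
dish_soap [(array([436.4, 163.4]), 0.83, array([612.6 , 485.92]))] dish_soap [(array([150.5, 232.7]), 0.68, array([622.17, 481.75]))] 
tea_tin [(array([193.6, 368.4]), 0.73, array([ 613.1 , -387.85]))] tea_tin [(array([461.9, 230.7]), 0.93, array([ 617.23, -372.52]))] 
[423.94  78.57 216.15] [ 0.36 -0.11  0.8 ]
```

View pics/c9.png

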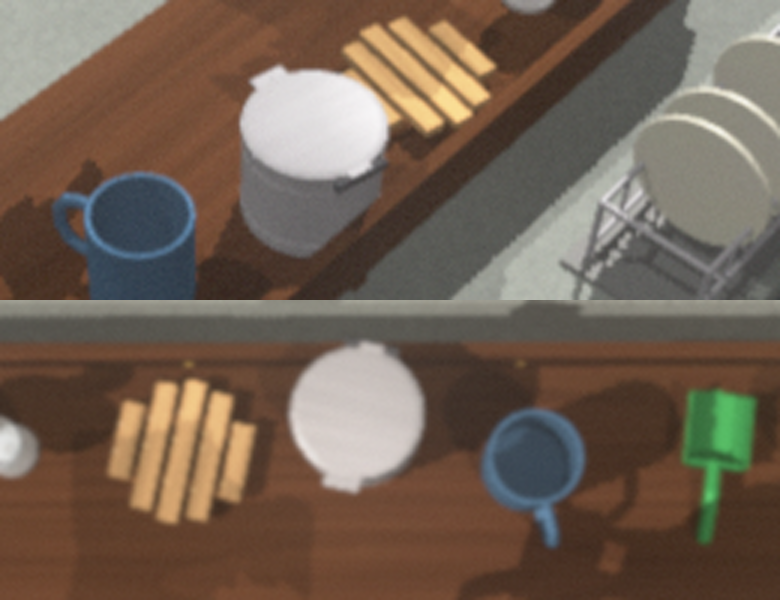

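```bash
python3 - <<'E'
from h import *
np.set_printoptions(precision=2,suppress=True)
t=manip.camera('top');p=manip.camera('scene');print(atz(t,(308.7,217.7),160))
m=manip.masks_of('canister',t)[0]['pixels'];r,c=np.where(m);print(c.min(),c.max(),r.min(),r.max())
# shift of neighbours by template match
for nm,q,old in(('top',t,'t0'),('scene',p,'s0')):
    a=cv2.imread(f'pics/{old}.png');b=np.ascontiguousarray(q['img'][:,:,::-1])
    for n in ['mug','egg_cup','scoop','pot_stand','dish_soap','tea_tin']:
        k=manip.masks_of(n,q)
        if not k: print(n,'none');continue
        r,c=np.where(k[0]['pixels']);y0,y1,x0,x1=r.min(),r.max()+1,c.min(),c.max()+1
        R=cv2.matchTemplate(a[y0-8:y1+8,x0-8:x1+8],b[y0:y1,x0:x1],cv2.TM_CCOEFF_NORMED);_,v,_,l=cv2.minMaxLoc(R);print(nm,n,l[0]-8,l[1]-8,round(v,2))
E
```

```text
[644.74  43.71 160.  ]
287 331 192 243
top mug 0 0 0.92
top egg_cup 0 0 1.0
top scoop 0 0 0.88
top pot_stand 0 0 0.97
top dish_soap 0 0 1.0
top tea_tin 0 0 0.99
scene mug 0 0 0.88
scene egg_cup 0 0 1.0
scene scoop 0 0 0.97
scene pot_stand 0 0 0.54
scene dish_soap 0 0 1.0
scene tea_tin 0 0 0.99
```

```bash
python3 -c "
from cell import manip
s=manip.read_state();print(s['clock'],s['qd'],s['wrist_force']);print(manip.sign_off())"
```

```text
14.6 [-4.73013512e-05  1.08995462e-03  6.85588566e-05 -5.30532883e-05
 -1.55953448e-03 -1.10023540e-03] [ 0.05707755 -0.78111021 -0.97440235]
the job is handed in; nothing more can be done
None
```

I put the canister away and handed the job in at 14.6 s; no verdict was reported.

**What I did:**
- **Lid:** I pushed it over from behind with the closed fingertips, then pressed its front down until the wrist force reached 22 N. In the pictures it lies level on the rim.
- **Canister:** I slid it back with the opened fingertips held low on its side until it stopped against the lip at about 18 N. I then backed the arm off to about 100 mm in front of the shelf edge pose.

**Last checks:**
- **Position:** the canister stands upright at about world (645, 44). That is about x = +0.087, y = −0.007 in the shelf frame, inside both limits.
- **Neighbours:** all six show a 0-pixel shift from the first pictures, at about 2.5 mm per pixel. The scene-view match for the pot stand was weak (0.54), probably because the canister now partly hides it, but its top-view match was 0.97.
- **Clear of everything:** the arm was at rest and the wrist force was about 1 N.

**Disagreements:**
- The network's gap point and my shelf-edge measurement differed by about 5–10 mm, within tolerance.
- After the move the network no longer found the gap reliably.
- Its readings of the neighbours' origins varied by up to about 14 mm between pictures; I put that down to network noise because the pictures showed no shift.
- I did not measure the lid angle itself; I judged it from the pressing force and the pictures.

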